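Pin the line-winder pot and hold its bayonet cover at half-turn

TASK

Take the steel pin out of the cork block and push it fully home through the hole in the ear of the line-winder pot, so that the pot cannot swivel, and leave it there. Then set the bayonet cover into the pot with its two lugs down through the two notches in the rim, and twist it clockwise (seen from above) until its bar handle points at the pin, which is halfway to the lock: stop before the lock clicks. A spring turns the cover back if it is let go, so finish still gripping the cover at that half-turn; leave the other things on the table undisturbed.

Things in the scene. Friction and masses are not known exactly. Their poses are not given: they have to be found in the camera images.
- base: Fixed grey plastic foot of the winder: a disc 120 mm across, 12 mm high, with a block (34 x 34 mm, 28 mm high) centred 85 mm from its centre along +x. In the block is a vertical hole 10.5 mm in diameter, 26 mm deep, right below the ear's hole. Origin: centre of the disc at table height; z up. Place and yaw vary.
- pot_mouth (a point): Centre of the open mouth of the aluminium pot, at its rim, 80 mm above the table; z up, x points to the ear. The pot, 92 mm across outside, swivels on the foot about their common axis (fairly easily, 0.05 N m, by up to 0.5 rad either way) until pinned. The rim is an inward flange 8 mm thick: opening 64 mm across, bore below 80 mm. Half-turn: the cover's bar lies along this x, pointing at the pin.
- notch (a point): Middle of one of two opposite notches in the flange (36 mm from the axis, rim height, at +45 degrees anticlockwise from the pot's x; the other at 225; axes as pot_mouth). Each is about 19 mm wide at its inner end and runs out to the bore. From here a lug can turn only clockwise: 45 degrees to the half-turn, about 75 to the click pawls, about 90 to the lock.
- ear_hole (a point): Centre of the upper end of the hole in the pot's ear (an arm 8 mm thick, 30 mm wide at its end), 38 mm above the table, 85 mm from the pot's axis along its x. Vertical through hole 11 mm in diameter; the foot's hole lies below it, its mouth 28 mm and its bottom 2 mm above the table. Axes as for pot_mouth.
- pin: Loose steel pin, 60 g, upright in the cork block: shaft 8 mm in diameter, 32 mm long, its lowest 4 mm tapered; above it a round head 16 mm across, 36 mm high, to grip; 68 mm in all. Origin: its lower end, 3 mm above the table at the start; z up to the head. Fully home the head rests on the ear, the lower end 32 mm below ear_hole (6 mm above the table).
- holder: Fixed cork block 70 x 70 mm, 25 mm high, with a hole 11 mm in diameter in its middle in which the pin stands. Origin: centre of its underside. It stands to the left or to the right of the winder, the cover on the other side.
- lid: Loose grey bayonet cover, 140 g, bar handle up. Plug 57 mm across, 18 mm high; at its foot lugs along +x and -x (11 mm wide, 7 mm high, out to 36 mm from the axis). Disc 84 mm, 6 mm thick. Bar 60 mm along x, 16 mm along y, from 24 to 56 mm above the origin (centre of plug's underside; z up). Half a turn makes no difference. Seated: disc on rim, origin 18 mm below pot_mouth.
- drag_ring (a joint): Spring ring inside the pot (rad), 0 at rest; the lugs push it clockwise after about 10 degrees of free play, so it reads about 0.6 at the half-turn; from about 1.15 the lugs run onto two sprung click pawls in the pot's wall (they must not), and 1.45 is the end stop. It pushes back with 0.025 N m at 0, rising to about 0.07 N m at the half-turn.
- pot (a joint): Swivel of the pot on its foot (rad), anticlockwise from above positive, 0 at the start: ear and foot holes in line.
- reel: Bystander: silver fishing reel lying on its side, 70 mm, 61 mm high. Origin: underside.
- float: Bystander: orange float lying flat, 110 mm with its stem, 24 mm thick. Origin: underside.
- scale_hook: Bystander: stainless steel scale hook lying flat, 110 mm long, 7 mm thick. Origin: underside.
- spool: Bystander: black plastic line spool, 64 mm across, 26 mm high. Origin: underside.
- lure_tin: Bystander: steel can 66 mm across, 50 mm high. Origin: underside.
- mug: Bystander: white mug 76 mm across, 85 mm high. Origin: underside.

How it is judged:
On the way, in this order (a step that is already met when the one before it is completed fails the run):
1. the pin is fully home in the ear and the foot and has been let go (horizontal distance between pin and ear_hole below 0.005 m and z of pin in the frame of ear_hole below -0.028 m and contact force between the fingers and pin below 0.1 N and angle between pin's own z axis and vertical below 0.15 rad), for 0.2 s.
2. the cover sits in the pot with its lugs through the notches, not yet turned to the half-turn (horizontal distance between lid and pot_mouth below 0.005 m and z of lid in the frame of pot_mouth below -0.0145 m and angle between lid's own z axis and vertical below 0.1 rad and angle between the x axis of lid and the x axis of pot_mouth, either way round above 0.4 rad), for 0.1 s.
At the end, for the whole second after the job is handed in: Pin in ear and foot: lower end under 5 mm off the hole axis, 28 mm or more below the ear top, tilt under 0.15 rad. Cover seated (under 5 mm off axis, origin 13.5-22 mm below rim, tilt under 0.1), bar within 0.2 rad of the pin direction, ring over 0.3, still (0.4 rad/s), gripped over 2 N (horizontal distance between pin and ear_hole below 0.005 m and z of pin in the frame of ear_hole below -0.028 m and angle between pin's own z axis and vertical below 0.15 rad and horizontal distance between lid and pot_mouth below 0.005 m and z of lid in the frame of pot_mouth between -0.022 and -0.0135 m and angle between lid's own z axis and vertical below 0.1 rad and angle between the x axis of lid and the x axis of pot_mouth, either way round below 0.2 rad and value of joint drag_ring above 0.3 rad and angular speed of lid below 0.4 rad/s and contact force between the fingers and lid above 2 N); the arm keeps its last pose, push and grip.
It fails at once if the cover is turned into the lock click (value of joint drag_ring above 1.15 rad).
It fails at once if a bystander is pushed more than 30 mm (distance of any of reel, float, scale_hook, spool, lure_tin, mug from where it was at the start of the episode above 0.03 m).
It also fails if it takes over 64 s, if anything falls off the work surface, if the arm or the gripper's body presses on something with over 40 N, if the wrist force passes 120 N, or if a joint passes its speed limit or range.

ROBOT

A 6-joint arm with a two-finger parallel gripper is mounted at the origin on the work surface. World frame = base frame: x ahead of the robot, y to its left, z up, the work surface at z = 0. Lengths are in m, angles in rad, forces in N, time in s.
With the tool pointing down it reaches from about 0.35 to 0.975 m from the base axis. Payload 4.9 kg.
Tool frame: the origin (TCP) lies midway between the tips of the shut fingers; the grasp point (between the pads) lies 19 mm behind it; x points along the fingers, z is the direction in which the jaws open and shut, and the axes are right-handed (so a half turn about x gives the same grasp; the last joint's range is limited). The gripper opens to 85 mm and grips with 20 to 120 N. Pads are 22 mm wide; open, the fingers measure 114 mm over their backs; the gripper's body (76 mm by 85 mm) begins 54 mm behind the grasp point. The pads swing forward as they close: fully open they stand 13 mm farther back than shut.
Start: joints at [0.99, 0.053, 1.613, -0, 1.476, -0.119], TCP at [0.278, 0.56, 0.231] pointing down, gripper open.
Joint ranges: [-3.01, 3.01], [-1.01, 2.22], [0.06, 2.58], [-1.02, 4.17], [0.09, 2.62], [-3.14, 3.14]. Speed limits (rad/s): [2.57, 2.57, 3.14, 3.14, 3.14, 3.14].

INTERFACE

Orientations are given as a unit quaternion [x, y, z, w].
In Python, from rig import bot gives the robot as it stands.
- The arm moves only by the tool move_arm, never from a script. Its argument "series" is a list of rows, each a list of 3 entries, a list of its own where there are three numbers: the turn, a rotation vector about the tool's x, y, z in rad, then the shift along the tool's x, y, z in mm, then the closure, from -1 (fully open) to 1 (shut), so that 0 is half open. A call has 1 to 12 rows; each row shifts and turns the commanded pose from where the row before left it, along the tool's axes as they then stand; what a row does not reach is not made up. A row lasts 1/8 s, in which the tool goes at most 62.5 mm and 10.7 degrees, less where a joint would pass 70% of its speed; a pose out of reach is approached as far as the arm can. A call is refused whole if a number of a shift passes 62.5 or a number of a turn 0.188, either way. A call with a gripper value outside its range is refused whole. The fingers move at their own pace and stop on an object; the grip force is fixed at half the most. Time passes only in rows, so rows that do not move let the fingers close. It gives the time, the measured TCP pose, the force and the opening at its end, in the units of the state.
- bot.state(): the state, without advancing time (a new reading comes with each control period).
- bot.get_image(name): name is "side" or "top"; returns (picture, depth): 384x512x3 uint8, blue, green, red; 384x512 float32, m along the optical axis (not along the pixel's ray), 0 where there is no reading.
- bot.camera_info(name): a dict with "fx", "fy", "cx", "cy" (pixels), "distortion" ([k1, k2, p1, p2, k3] as OpenCV has them; the pictures are not rectified), "extrinsics" (4x4, takes a point from world to camera coordinates). Camera axes: x right, y down, z forward; pixel columns grow to the right and rows downward; lengths in m; the calibration is good to about 2 mm. A picture is of the moment at which its call begins. camera_info takes no time and is no camera call.
- bot.sign_off(): hands the job in, once; it reports no verdict.
Trained networks look in the newest picture that a camera, given by its name, has taken for a name from the list of things; names that differ only in an ending like _2 or _b are one class to them, and where a whole thing is asked for, a point or a joint stands for the part that bears it (a point fixed in the world has none). Each returns a list of dicts, best first, with "score" (0 to 1); they miss things now and then, are a little off and sometimes report something else, mostly with a low value. They report only what shows in the picture. A call takes as long as a camera call.
- bot.masks_of(name, camera): "pixels" (384x512 bool, what is visible of it) and "position" ([column, row] in pixels, amid what is visible of it).
The state is a dict: "t": time; "qpos": joint angles; "dq": joint speeds; "joint_torque": joint torques, N m; "tcp_pos": TCP position; "eef_rot": TCP orientation; "contact_force": force on the tool from outside, world axes, zero at the start; "torque": the same for the moment, N m; "finger_gap": finger opening in m.
Only numpy, scipy, OpenCV 4.12 (cv2) and the standard library are available. Lean on these libraries where they do the work, as an engineer would, in place of code of your own. Each camera call takes 0.05 s, during which the arm holds its last target.

## Working session

There is one attempt and no reset: what is moved stays moved. The work goes in short steps, Python scripts to look and compute and a tool call to move; the robot and the scene stay as the last step left them, time stands still between calls to the robot, and variables do not carry over. Pictures are saved under pics/ and viewed, and the job is handed in when it is done.

Besides the shell and the picture viewer there is one more tool, called by a JSON object that holds its "fn" and its "kwargs". move_arm: Moves the arm, as the interface text tells. Its arguments: {"type":"object","properties":{"series":{"type":"array","items":{"type":"array"}}},"required":["series"]}

```bash
mkdir -p pics; ls
python3 - <<'E'
from rig import bot
import cv2
print(bot.state())
for n in ("side","top"):
    im,d=bot.get_image(n); cv2.imwrite(f"pics/{n}0.png",im)
    import numpy as np; np.savez(f"pics/{n}0.npz",im=im,d=d)
    print(bot.camera_info(n))
E
```

```text
pics
{'t': 0.0, 'qpos': array([ 9.89987247e-01,  5.33707962e-02,  1.61428881e+00,  3.17569013e-05,
        1.47597167e+00, -1.19003473e-01]), 'dq': array([1.63415778e-03, 1.13174306e-03, 3.50020531e-06, 1.23768550e-03,
       1.44244702e-03, 3.83224891e-04]), 'joint_torque': array([ 7.98690598e-04, -3.93691099e+01, -3.70173061e+01, -5.14209637e-05,
        6.86397718e-03,  2.39679474e-05]), 'tcp_pos': array([0.27813371, 0.55901878, 0.23005746]), 'eef_rot': array([-0.37259468,  0.60181678,  0.37200683,  0.60050037]), 'contact_force': array([ 0.62282546, -0.28144726,  0.48815859]), 'torque': array([-0.0070412 , -0.04519114, -0.00445468]), 'finger_gap': 0.085413081572722}
{'fx': 399.50370193149735, 'fy': 399.50370193149735, 'cx': 252.82263634460995, 'cy': 192.76862461747584, 'distortion': array([0.01595935, 0.        , 0.        , 0.        , 0.        ]), 'extrinsics': array([[-0.94787725, -0.31840849,  0.01203171,  0.52419164],
       [-0.24802815,  0.71360341, -0.65517343,  0.26720517],
       [ 0.20002691, -0.62400819, -0.7553827 ,  0.92253382],
       [ 0.        ,  0.        ,  0.        ,  1.        ]])}
{'fx': 458.3766692012858, 'fy': 458.3766692012858, 'cx': 248.04104616861875, 'cy': 192.34467342221404, 'distortion': array([-0.09016083,  0.        ,  0.        ,  0.        ,  0.        ]), 'extrinsics': array([[ 1.88865519e-03, -9.99937002e-01, -1.10645522e-02,
        -8.44291898e-02],
       [-9.91735895e-01, -4.53544635e-04, -1.28295394e-01,
         5.79090783e-01],
       [ 1.28282294e-01,  1.12154193e-02, -9.91674275e-01,
         1.24532081e+00],
       [ 0.00000000e+00,  0.00000000e+00,  0.00000000e+00,
         1.00000000e+00]])}
```

View pics/top0.png

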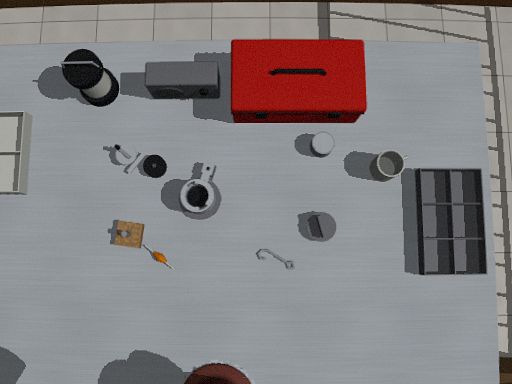

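View pics/side0.png

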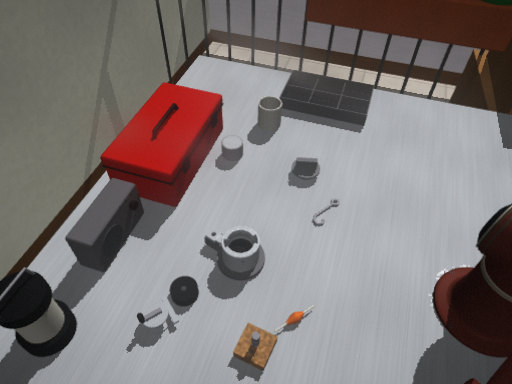

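```bash
cat > h.py <<'E'
import numpy as np, cv2
from rig import bot
def cloud(cam,d,mask=None):
    ci=bot.camera_info(cam)
    K=np.array([[ci['fx'],0,ci['cx']],[0,ci['fy'],ci['cy']],[0,0,1]])
    v,u=np.nonzero((d>0)&(mask if mask is not None else True))
    n=cv2.undistortPoints(np.stack([u,v],1).astype(float).reshape(-1,1,2),K,ci['distortion']).reshape(-1,2)
    z=d[v,u]; P=np.c_[n*z[:,None],z]
    E=ci['extrinsics']; W=(P-E[:3,3])@E[:3,:3]
    return W,np.c_[u,v]
def proj(cam,W):
    ci=bot.camera_info(cam)
    K=np.array([[ci['fx'],0,ci['cx']],[0,ci['fy'],ci['cy']],[0,0,1]])
    E=ci['extrinsics']
    return cv2.projectPoints(np.atleast_2d(W).astype(float),cv2.Rodrigues(E[:3,:3])[0],E[:3,3],K,ci['distortion'])[0].reshape(-1,2)
def crop(im,c,r,s,fn):
    u,v=map(int,c); a=im[max(0,v-r):v+r,max(0,u-r):u+r]
    cv2.imwrite(fn,cv2.resize(a,None,fx=s,fy=s,interpolation=cv2.INTER_CUBIC))
E
python3 - <<'E'
from h import *
S={}
for cam in ("top","side"):
    z=np.load(f"pics/{cam}0.npz"); im,d=z['im'],z['d']
    W,uv=cloud(cam,d); 
    t=W[np.abs(W[:,2])<.015]; print(cam,"table z med",np.median(t[:,2]),t[:,2].std())
    for n in ("base","pot_mouth","ear_hole","pin","holder","lid","notch"):
        r=bot.masks_of(n,cam)
        for k in r[:2]:
            m=k['pixels'];w,_=cloud(cam,d,m)
            if len(w)==0: print(cam,n,'no');continue
            print(cam,n,round(k['score'],2),np.round(k['position'],1),m.sum(),"min",w.min(0).round(3),"max",w.max(0).round(3),"med",np.median(w,0).round(3))
        if r: S[cam+n]=r[0]['pixels']
np.savez("pics/m0.npz",**S)
z=np.load("pics/top0.npz")['im']; crop(z,(200,190),32,10,"pics/c1.png"); crop(z,(319,226),25,10,"pics/c2.png"); crop(z,(128,234),25,10,"pics/c3.png")
z=np.load("pics/side0.npz")['im']; crop(z,(236,250),40,10,"pics/c4.png"); crop(z,(306,168),25,10,"pics/c5.png"); crop(z,(256,345),35,10,"pics/c6.png")
import cv2
a=[cv2.resize(cv2.imread(f"pics/c{i}.png"),(260,260)) for i in range(1,7)]
cv2.imwrite("pics/crops.png",np.vstack([np.hstack(a[:3]),np.hstack(a[3:])]))
E
```

```text
top table z med 0.0008811803084371617 0.0029745089381868752
top base 0.72 [198.7 196.4] 1150 min [ 0.52   0.008 -0.002] max [0.663 0.102 0.087] med [0.573 0.047 0.051]
top base 0.62 [193.1 181.6] 2 min [0.597 0.068 0.056] max [0.6   0.071 0.058] med [0.598 0.07  0.057]
top pot_mouth 0.67 [197.2 196.7] 1151 min [ 0.52   0.008 -0.002] max [0.665 0.101 0.087] med [0.573 0.047 0.051]
top ear_hole 0.65 [199.4 194.7] 1165 min [ 0.52   0.008 -0.006] max [0.673 0.108 0.087] med [0.573 0.047 0.051]
top holder 0.8 [130.6 234.2] 627 min [ 0.426  0.214 -0.008] max [0.499 0.302 0.074] med [0.459 0.249 0.025]
top lid 0.62 [321.8 228.3] 704 min [ 0.444 -0.328  0.005] max [ 0.525 -0.246  0.062] med [ 0.484 -0.284  0.026]
top lid 0.17 [195.1 182.1] 54 min [0.533 0.031 0.008] max [0.604 0.083 0.082] med [0.597 0.066 0.058]
top notch 0.86 [199.6 196. ] 1167 min [ 0.52   0.008 -0.003] max [0.663 0.108 0.087] med [0.574 0.049 0.051]
top notch 0.65 [204.3 194.2] 1605 min [ 0.506 -0.006 -0.005] max [0.67  0.115 0.087] med [0.567 0.044 0.046]
side table z med 0.0002617853588231994 0.002832428809097581
side 
[... 392 characters left out ...]
2] max [0.667 0.101 0.084] med [0.57  0.056 0.057]
side pin 0.42 [259.3 337.7] 102 min [0.455 0.242 0.023] max [0.475 0.262 0.073] med [0.463 0.257 0.068]
side pin 0.41 [236.6 246. ] 1721 min [ 0.522 -0.043 -0.003] max [0.681 0.101 0.084] med [0.572 0.054 0.056]
side holder 0.64 [256.3 348.5] 1228 min [ 0.424  0.202 -0.004] max [0.502 0.293 0.071] med [0.461 0.26  0.024]
side lid 0.73 [306.1 166. ] 508 min [ 0.445 -0.345 -0.001] max [ 0.526 -0.246  0.061] med [ 0.483 -0.279  0.026]
side lid 0.41 [233.7 233.5] 111 min [0.537 0.016 0.054] max [0.608 0.067 0.072] med [0.589 0.029 0.058]
side notch 0.87 [236.  246.1] 1677 min [ 0.522 -0.03  -0.002] max [0.666 0.101 0.084] med [0.571 0.055 0.056]
```

View pics/crops.png

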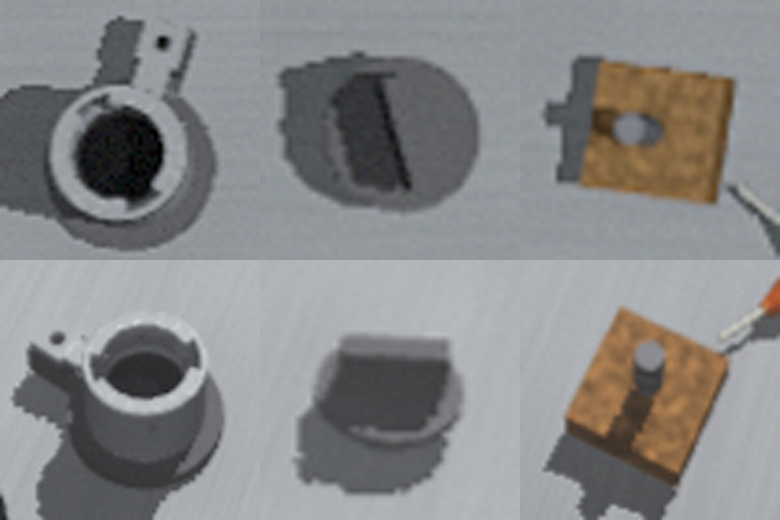

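```bash
cat > fit.py <<'E'
from h import *
from scipy.ndimage import map_coordinates
from scipy.optimize import minimize
def samp(im,p): return map_coordinates(im,[p[:,1],p[:,0]],order=1,mode='nearest')
def circ(x,y,r,z,n=180):
    a=np.linspace(0,2*np.pi,n,endpoint=False); return np.c_[x+r*np.cos(a),y+r*np.sin(a),np.full(n,z)]
def rayplane(cam,uv,z):
    ci=bot.camera_info(cam)
    K=np.array([[ci['fx'],0,ci['cx']],[0,ci['fy'],ci['cy']],[0,0,1]])
    n=cv2.undistortPoints(np.array(uv,float).reshape(-1,1,2),K,ci['distortion']).reshape(-1,2)
    E=ci['extrinsics']; R=E[:3,:3]; c=-R.T@E[:3,3]; d=np.c_[n,np.ones(len(n))]@R
    return c+d*((z-c[2])/d[:,2])[:,None]
def circfit(cam,img,x0,y0,rs,z,dr=.0025,rng=.01):
    # sum over radii of mean abs-gradient across the curve (robust median)
    def sc(p):
        s=0
        for r,sgn in rs:
            a=samp(img,proj(cam,circ(p[0],p[1],r-dr,z)))-samp(img,proj(cam,circ(p[0],p[1],r+dr,z)))
            s+=np.mean(np.clip(a*sgn,-40,40)) if sgn else np.mean(np.clip(abs(a),0,40))
        return -s
    g=np.arange(-rng,rng+1e-9,.001)
    b=min(((sc((x0+i,y0+j)),x0+i,y0+j) for i in g for j in g))
    r=minimize(sc,b[1:],method='Nelder-Mead',options=dict(initial_simplex=[[b[1],b[2]],[b[1]+.001,b[2]],[b[1],b[2]+.001]]))
    return r.x,-r.fun
E
python3 - <<'E'
from fit import *
for cam in ("top","side"):
    z=np.load(f"pics/{cam}0.npz"); im,d=z['im'],z['d']; g=cv2.cvtColor(im,cv2.COLOR_BGR2GRAY).astype(float)
    W,uv=cloud(cam,d)
    H=np.zeros(d.shape);H[uv[:,1],uv[:,0]]=W[:,2]
    def region(c,r,lo,hi):
        k=(np.hypot(W[:,0]-c[0],W[:,1]-c[1])<r)&(W[:,2]>lo)&(W[:,2]<hi); return W[k],uv[k]
    w,p=region((.57,.055),.056,.074,.09); q=rayplane(cam,p,.08); print(cam,"pot centroid",q.mean(0),np.median(w[:,2]),len(w), "mid-extent",(q.max(0)+q.min(0))/2, q.max(0)-q.min(0))
    print("  pot img fit",circfit(cam,g,.57,.055,[(.046,1)],.08),circfit(cam,g,.57,.055,[(.046,1),(.032,-1)],.08))
    print("  pot H fit",circfit(cam,H*500,.57,.055,[(.046,1)],.08))
    w,p=region((.465,.25),.03,.05,.09); q=rayplane(cam,p,.071); print("  pin centroid",q.mean(0),w[:,2].max(),len(w),w.mean(0))
    print("  pin img",circfit(cam,g,.465,.25,[(.008,0)],.071,dr=.002),circfit(cam,H*500,.465,.25,[(.008,1)],.071,dr=.002))
    w,p=region((.484,-.284),.06,.045,.08); q=rayplane(cam,p,.056); mu=q.mean(0); ev=np.linalg.eigh(np.cov((q-mu)[:,:2].T)); print("  bar",mu,w.mean(0),len(w),np.sqrt(ev[0]*12),np.degrees(np.arctan2(ev[1][1,1],ev[1][0,1])))
    r=cv2.minAreaRect((q[:,:2]*1000).astype(np.float32)); print("  bar rect",r)
    print("  disc",circfit(cam,g,.484,-.284,[(.042,0)],.024),circfit(cam,H*500,.484,-.284,[(.042,1)],.024))
E
```

```text
top pot centroid [0.56590456 0.05423071 0.08      ] 0.08047884190824531 420 mid-extent [0.56513947 0.0552521  0.08      ] [0.08999117 0.08981085 0.        ]
  pot img fit (array([0.56517429, 0.05589392]), np.float64(37.72069762584644)) (array([0.56491045, 0.05458764]), np.float64(74.76089255450901))Traceback (most recent call last):
  File "<stdin>", line 10, in <module>
  File "fit.py", line 22, in circfit
    b=min(((sc((x0+i,y0+j)),x0+i,y0+j) for i in g for j in g))
  File "fit.py", line 22, in <genexpr>
    b=min(((sc((x0+i,y0+j)),x0+i,y0+j) for i in g for j in g))
            ~~^^^^^^^^^^^^^
  File "fit.py", line 18, in sc
    a=samp(img,proj(cam,circ(p[0],p[1],r-dr,z)))-samp(img,proj(cam,circ(p[0],p[1],r+dr,z)))
               ~~~~^^^^^^^^^^^^^^^^^^^^^^^^^^^^
  File "h.py", line 12, in proj
    ci=bot.camera_info(cam)
ValueError: time passes only in moves, steps and waits
```

```bash
sed -i 's/bot.camera_info(cam)/CI(cam)/' h.py fit.py
cat >> h.py <<'E'
import functools
@functools.lru_cache(None)
def CI(cam): return bot.camera_info(cam)
E
cat > p1.py <<'E'
from fit import *
for cam in ("top","side"):
    z=np.load(f"pics/{cam}0.npz"); im,d=z['im'],z['d']; g=cv2.cvtColor(im,cv2.COLOR_BGR2GRAY).astype(float)
    W,uv=cloud(cam,d)
    H=np.zeros(d.shape);H[uv[:,1],uv[:,0]]=W[:,2]
    def region(c,r,lo,hi):
        k=(np.hypot(W[:,0]-c[0],W[:,1]-c[1])<r)&(W[:,2]>lo)&(W[:,2]<hi); return W[k],uv[k]
    w,p=region((.57,.055),.056,.074,.09); q=rayplane(cam,p,.08); print(cam,"pot centroid",q.mean(0),np.median(w[:,2]),len(w), "mid-extent",(q.max(0)+q.min(0))/2, q.max(0)-q.min(0))
    print("  pot img fit",circfit(cam,g,.57,.055,[(.046,1)],.08),circfit(cam,g,.57,.055,[(.046,1),(.032,-1)],.08))
    print("  pot H fit",circfit(cam,H*500,.57,.055,[(.046,1)],.08))
    w,p=region((.465,.25),.03,.05,.09); q=rayplane(cam,p,.071); print("  pin centroid",q.mean(0),w[:,2].max(),len(w),w.mean(0))
    print("  pin img",circfit(cam,g,.465,.25,[(.008,0)],.071,dr=.002),circfit(cam,H*500,.465,.25,[(.008,1)],.071,dr=.002))
    w,p=region((.484,-.284),.06,.045,.08); q=rayplane(cam,p,.056); mu=q.mean(0); ev=np.linalg.eigh(np.cov((q-mu)[:,:2].T)); print("  bar",mu,w.mean(0),len(w),np.sqrt(ev[0]*12),np.degrees(np.arctan2(ev[1][1,1],ev[1][0,1])))
    r=cv2.minAreaRect((q[:,:2]*1000).astype(np.float32)); print("  bar rect",r)
    print("  disc",circfit(cam,g,.484,-.284,[(.042,0)],.024),circfit(cam,H*500,.484,-.284,[(.042,1)],.024))
    print("  top normal",CI(cam)['extrinsics'][2,:3])
E
python3 p1.py
```

```text
top pot centroid [0.56590456 0.05423071 0.08      ] 0.08047884190824531 420 mid-extent [0.56513947 0.0552521  0.08      ] [0.08999117 0.08981085 0.        ]
  pot img fit (array([0.56517429, 0.05589392]), np.float64(37.72069762584644)) (array([0.56491045, 0.05458764]), np.float64(74.76089255450901))
  pot H fit (array([0.5653707 , 0.05380195]), np.float64(27.53626685615707))
  pin centroid [0.46124285 0.25087503 0.071     ] 0.07656167541964796 34 [0.46133744 0.25160942 0.06833388]
  pin img (array([0.46200125, 0.25388365]), np.float64(28.781341149721392)) (array([0.46180313, 0.252565  ]), np.float64(17.871187108520648))
  bar [ 0.48453879 -0.28649674  0.056     ] [ 0.48453172 -0.28646303  0.05620021] 142 [0.01792949 0.05992386] -164.4669848618801
  bar rect ((484.27911376953125, -286.586669921875), (60.10075378417969, 18.303203582763672), 17.552413940429688)
  disc (array([ 0.48511736, -0.28894927]), np.float64(30.500875803265327)) (array([ 0.48447998, -0.28710427]), np.float64(11.785153792470433))
  top normal [ 0.12828229  0.01121542 -0.99167427]
side pot centroid [0.56706915 0.057
[... 331 characters left out ...]
25754956192))
  pin centroid [0.4625857  0.25699191 0.071     ] 0.07263628878856908 78 [0.46303232 0.25543042 0.06670895]
  pin img (array([0.46421832, 0.25226652]), np.float64(24.800620086978714)) (array([0.46343031, 0.25388773]), np.float64(17.382190744537862))
  bar [ 0.48762474 -0.28439136  0.056     ] [ 0.48784767 -0.2861344   0.05428726] 141 [0.02802072 0.06160444] -164.71624078032062
  bar rect ((486.98236083984375, -284.5907897949219), (59.94487380981445, 28.792760848999023), 19.233577728271484)
  disc (array([ 0.48601429, -0.28922764]), np.float64(27.72243271976196)) (array([ 0.48679088, -0.28892586]), np.float64(8.632366818450992))
  top normal [ 0.20002691 -0.62400819 -0.7553827 ]
```

```bash
cat > p2.py <<'E'
from fit import *
pc=np.array([.566,.055])
for cam in ("top","side"):
    z=np.load(f"pics/{cam}0.npz"); im,d=z['im'],z['d']; g=cv2.cvtColor(im,cv2.COLOR_BGR2GRAY).astype(float)
    best=[]
    for a in np.arange(-60,60,.5):
        for r in np.arange(.078,.092,.001):
            c=pc+r*np.array([np.cos(np.radians(a)),np.sin(np.radians(a))])
            best.append((samp(g,proj(cam,circ(*c,.003,.038,24))).mean()-samp(g,proj(cam,circ(*c,.0085,.038,24))).mean(),a,r,*c))
    best.sort(); print(cam,np.round(best[:4],4))
    c=np.array(best[0][3:]); u0=proj(cam,[[*c,.038]])[0]
    U,V=np.meshgrid(np.arange(int(u0[0])-5,int(u0[0])+7),np.arange(int(u0[1])-5,int(u0[1])+7))
    uv=np.c_[U.ravel(),V.ravel()]; q=rayplane(cam,uv,.038)
    k=np.hypot(*(q[:,:2]-c).T)<.009; v=g[uv[:,1],uv[:,0]]; wgt=np.clip(np.percentile(v[k],70)-v,0,None)*k
    cc=(q*wgt[:,None]).sum(0)/wgt.sum(); dd=cc[:2]-pc
    print(u0,"centroid",cc,"yaw",np.degrees(np.arctan2(dd[1],dd[0])),np.hypot(*dd))
    # notches
    N=[]
    for a in np.arange(0,360,2):
        t=np.radians(a); N.append(samp(g,proj(cam,[[pc[0]+.0355*np.cos(t),pc[1]+.0355*np.sin(t),.08]]))[0])
    N=np.array(N); print("dark angles",(np.nonzero(N<.6*np.median(N))[0]*2).tolist())
    crop(im,u0,26,14,f"pics/ear_{cam}.png")
E
python3 p2.py
```

```text
top [[-1.012123e+02 -1.700000e+01  8.600000e-02  6.482000e-01  2.990000e-02]
 [-1.005749e+02 -1.650000e+01  8.600000e-02  6.485000e-01  3.060000e-02]
 [-9.804100e+01 -1.650000e+01  8.500000e-02  6.475000e-01  3.090000e-02]
 [-9.756450e+01 -1.700000e+01  8.500000e-02  6.473000e-01  3.010000e-02]]
[207.79192416 167.98403775] centroid [0.64789171 0.03036497 0.038     ] yaw -16.742571050250977 0.08551687932966437
dark angles [14, 16, 18, 20, 22, 24, 194, 196, 198, 200, 202, 204, 206, 208, 210, 212, 214, 216, 218, 220, 222, 224]
side [[-8.84085e+01 -1.65000e+01  8.60000e-02  6.48500e-01  3.06000e-02]
 [-8.75325e+01 -1.70000e+01  8.60000e-02  6.48200e-01  2.99000e-02]
 [-8.58760e+01 -1.60000e+01  8.60000e-02  6.48700e-01  3.13000e-02]
 [-8.49357e+01 -1.70000e+01  8.70000e-02  6.49200e-01  2.96000e-02]]
[213.13794328 233.86387741] centroid [0.64849261 0.03005939 0.038     ] yaw -16.822036934133454 0.08618042030699563
dark angles [12, 14, 16, 18, 20, 22, 24, 26, 28, 30, 32, 34, 36, 38, 40, 194, 196, 198, 200, 202, 204, 206, 208, 210, 212, 214, 216, 218, 220, 222, 224, 226]
```

```bash
cat > plan.py <<'E'
from h import *
from scipy.spatial.transform import Rotation as Ro
def show(tag=""):
    s=bot.state(); R=Ro.from_quat(s['eef_rot']).as_matrix()
    print(tag,"t",round(s['t'],3),"tcp",s['tcp_pos'].round(4),"F",s['contact_force'].round(2),"M",s['torque'].round(3),"gap",round(s['finger_gap'],4))
    print(" toolx",R[:,0].round(4),"jaw yaw",np.degrees(np.arctan2(R[1,2],R[0,2])).round(2),"tilt(deg)",np.degrees(np.arccos(min(1,-R[2,0]))).round(2),"q",s['qpos'].round(3))
    return s,R
def ideal(yaw):  # tool down, jaw z axis at yaw(deg)
    z=np.array([np.cos(np.radians(yaw)),np.sin(np.radians(yaw)),0]); x=np.array([0,0,-1.]); return np.c_[x,np.cross(z,x),z]
def go(pos,yaw=None,frm=None):
    s,R=show(); p=s['tcp_pos'] if frm is None else np.array(frm)
    if yaw is not None:
        rv=Ro.from_matrix(R.T@ideal(yaw)).as_rotvec(); print(" turn total",rv.round(4),"rows",np.abs(rv).max()/.18); R=ideal(yaw)
    d=R.T@(np.array(pos)-p)*1000; print(" shift total AFTER turn (tool mm)",d.round(2),"n@45:",np.linalg.norm(d)/45)
E
python3 - <<'E'
from plan import *
go((.463,.2528,.12),73.2)
go((.463,.2528,.12),73.2-180)
for i in range(3): print(bot.state()['tcp_pos'])
E
```

```text
t 0.8 tcp [0.2784 0.5595 0.2313] F [ 0.2   0.76 -0.17] M [-0.002  0.027  0.01 ] gap 0.0857
 toolx [-0. -0. -1.] jaw yaw 63.54 tilt(deg) 0.0 q [ 0.99   0.053  1.613  0.     1.476 -0.119]
 turn total [-0.1686 -0.     -0.    ] rows 0.9364428068783396
 shift total AFTER turn (tool mm) [ 111.31 -265.33 -240.29] n@45: 8.33054280093318
 t 0.8 tcp [0.2784 0.5595 0.2313] F [ 0.2   0.76 -0.17] M [-0.002  0.027  0.01 ] gap 0.0857
 toolx [-0. -0. -1.] jaw yaw 63.54 tilt(deg) 0.0 q [ 0.99   0.053  1.613  0.     1.476 -0.119]
 turn total [ 2.973 -0.     0.   ] rows 16.516849712537958
 shift total AFTER turn (tool mm) [111.31 265.33 240.29] n@45: 8.33054280093318
[0.27844155 0.55952287 0.2313108 ]
[0.27844155 0.55952287 0.2313108 ]
[0.27844155 0.55952287 0.2313108 ]
```

{"fn": "move_arm", "kwargs": {"series": [[[-0.1686,0,0],[0,0,0],-1],[[0,0,0],[14,-33.2,-30.1],-1],[[0,0,0],[14,-33.2,-30.1],-1],[[0,0,0],[14,-33.2,-30.1],-1],[[0,0,0],[14,-33.2,-30.1],-1],[[0,0,0],[14,-33.2,-30.1],-1],[[0,0,0],[14,-33.2,-30.1],-1],[[0,0,0],[14,-33.2,-30.1],-1],[[0,0,0],[14,-33.2,-30.1],-1],[[0,0,0],[0,0,0],-1],[[0,0,0],[0,0,0],-1]]}}

```text
t: 2.17
tcp_pos: [0.4632, 0.2525, 0.1196]
eef_rot: [-0.421, 0.568, 0.422, 0.568]
contact_force: [0.1, -0.0, 0.3]
finger_gap: 0.0854
```

Run:
```python
from plan import *
go((.463,.2528,.044),73.2)
for n in ("side","top"):
    im,d=bot.get_image(n); np.savez(f"pics/{n}1.npz",im=im,d=d)
    crop(im,proj(n,[[.463,.2528,.08]])[0],50,4,f"pics/{n}1c.png")
show()
cv2.imwrite("pics/a1.png",np.hstack([cv2.resize(cv2.imread(f"pics/{n}1c.png"),(400,400)) for n in ("side","top")]))
```

```text
t 2.175 tcp [0.4632 0.2525 0.1196] F [ 0.05 -0.    0.34] M [ 0.019 -0.014  0.   ] gap 0.0854
 toolx [ 1.e-04  5.e-04 -1.e+00] jaw yaw 73.18 tilt(deg) 0.03 q [ 0.358 -0.084  1.941  0.     1.285 -0.92 ]
 turn total [-0.0004  0.0005 -0.    ] rows 0.0029479942601653756
 shift total AFTER turn (tool mm) [75.58  0.26  0.24] n@45: 1.6796366334864896
 t 2.275 tcp [0.4631 0.2532 0.1199] F [0.8  0.52 0.  ] M [ 0.035  0.021 -0.02 ] gap 0.0855
 toolx [ 9.e-04  6.e-04 -1.e+00] jaw yaw 73.27 tilt(deg) 0.06 q [ 0.359 -0.085  1.941  0.     1.285 -0.92 ]
```

View pics/a1.png

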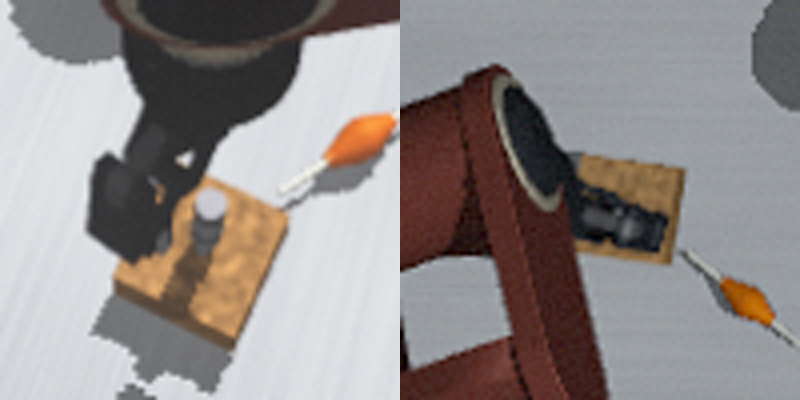

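{"fn": "move_arm", "kwargs": {"series": [[[0,0,0],[25,0,0],-1],[[0,0,0],[25,0,0],-1],[[0,0,0],[26,0,0],-1],[[0,0,0],[0,0,0],-1],[[0,0,0],[0,0,0],-1]]}}

```text
t: 2.9
tcp_pos: [0.4637, 0.2531, 0.0446]
eef_rot: [-0.422, 0.567, 0.422, 0.568]
contact_force: [-0.3, 0.7, 0.6]
finger_gap: 0.0854
```

Run:
```python
from plan import *
for n in ("side",):
    im,d=bot.get_image(n); 
    crop(im,proj(n,[[.463,.2528,.06]])[0],50,6,f"pics/a2.png")
show()
```

```text
t 2.95 tcp [0.4641 0.2531 0.045 ] F [-0.6  -0.16 -0.49] M [-0.002  0.054  0.013] gap 0.0854
 toolx [ 0.0025  0.001  -1.    ] jaw yaw 73.25 tilt(deg) 0.16 q [ 0.358  0.017  1.981  0.     1.141 -0.92 ]
```

View pics/a2.png

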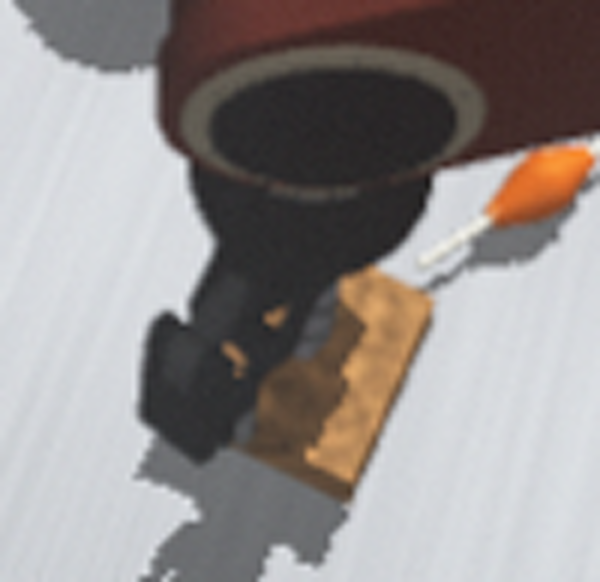

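{"fn": "move_arm", "kwargs": {"series": [[[0,0,0],[0,0,0],1],[[0,0,0],[0,0,0],1],[[0,0,0],[0,0,0],1],[[0,0,0],[0,0,0],1],[[0,0,0],[0,0,0],1],[[0,0,0],[0,0,0],1]]}}

```text
t: 3.7
tcp_pos: [0.4633, 0.2522, 0.0435]
eef_rot: [-0.422, 0.568, 0.422, 0.568]
contact_force: [0.4, -1.1, 2.1]
finger_gap: 0.0143
```

{"fn": "move_arm", "kwargs": {"series": [[[0,0,0],[-15,0,0],1],[[0,0,0],[-25,0,0],1],[[0,0,0],[-30,0,0],1],[[0,0,0],[-20,0,0],1],[[0,0,0],[0,0,0],1],[[0,0,0],[0,0,0],1]]}}

```text
t: 4.45
tcp_pos: [0.4624, 0.252, 0.1322]
eef_rot: [-0.421, 0.568, 0.422, 0.567]
contact_force: [0.1, -0.1, -0.9]
finger_gap: 0.014
```

Run:
```python
from plan import *
for n in ("side","top"):
    im,d=bot.get_image(n); np.savez(f"pics/{n}3.npz",im=im,d=d)
    crop(im,proj(n,[[.463,.2528,.11]])[0],40,10,f"pics/{n}3c.png")
go((.648,.0302,.134),73.2)
go((.648,.0302,.134),73.2,(.463,.2528,.134))
cv2.imwrite("pics/a3.png",np.hstack([cv2.resize(cv2.imread(f"pics/{n}3c.png"),(400,400)) for n in ("side","top")]))
```

```text
t 4.55 tcp [0.4621 0.2519 0.1316] F [-0.35  0.52 -1.2 ] M [-0.055 -0.034 -0.028] gap 0.0141
 toolx [-0.0028 -0.001  -1.    ] jaw yaw 73.2 tilt(deg) 0.17 q [ 0.358 -0.099  1.933  0.     1.31  -0.92 ]
 turn total [-0.     -0.0018 -0.0024] rows 0.013167402291099207
 shift total AFTER turn (tool mm) [  -2.37 -242.01 -158.48] n@45: 6.428613294851121
 t 4.55 tcp [0.4621 0.2519 0.1316] F [-0.35  0.52 -1.2 ] M [-0.055 -0.034 -0.028] gap 0.0141
 toolx [-0.0028 -0.001  -1.    ] jaw yaw 73.2 tilt(deg) 0.17 q [ 0.358 -0.099  1.933  0.     1.31  -0.92 ]
 turn total [-0.     -0.0018 -0.0024] rows 0.013167402291099207
 shift total AFTER turn (tool mm) [   0.   -241.44 -159.63] n@45: 6.432009458871493
```

View pics/a3.png

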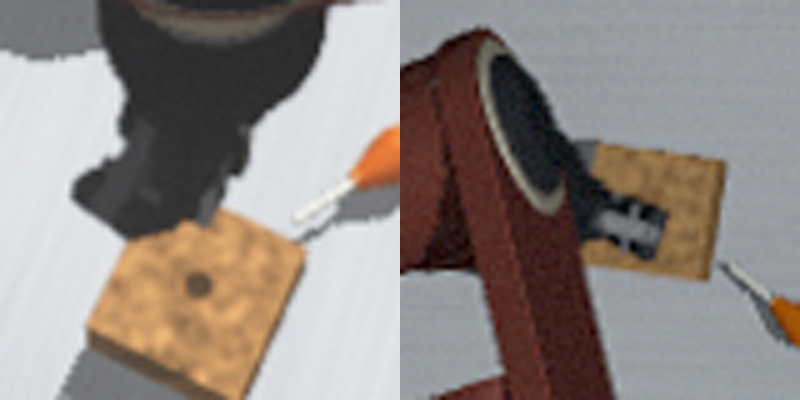

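{"fn": "move_arm", "kwargs": {"series": [[[0,0,0],[0,-20,-13.3],1],[[0,0,0],[0,-36,-23.8],1],[[0,0,0],[0,-36,-23.8],1],[[0,0,0],[0,-36,-23.8],1],[[0,0,0],[0,-36,-23.8],1],[[0,0,0],[0,-36,-23.8],1],[[0,0,0],[0,-26,-17.2],1],[[0,0,0],[0,-15.4,-10.1],1],[[0,0,0],[0,0,0],1],[[0,0,0],[0,0,0],1]]}}

```text
t: 5.8
tcp_pos: [0.6473, 0.0306, 0.1328]
eef_rot: [-0.421, 0.568, 0.422, 0.567]
contact_force: [-0.9, 0.5, -1.5]
finger_gap: 0.0146
```

Run:
```python
from plan import *
for n in ("side","top"):
    im,d=bot.get_image(n); np.savez(f"pics/{n}4.npz",im=im,d=d)
    crop(im,proj(n,[[.648,.0302,.09]])[0],32,12,f"pics/{n}4c.png")
    print(n,proj(n,[[.648,.0302,.09]])[0])
go((.648,.0302,.134),73.2)
cv2.imwrite("pics/a4.png",np.hstack([cv2.resize(cv2.imread(f"pics/{n}4c.png"),(400,400)) for n in ("side","top")]))
```

```text
side [212.02048103 221.35994498]
top [205.78303666 164.59813326]
 t 5.9 tcp [0.6474 0.0308 0.1331] F [0.   0.4  0.16] M [-0.005  0.037 -0.019] gap 0.0141
 toolx [-6.e-04  3.e-04 -1.e+00] jaw yaw 73.27 tilt(deg) 0.04 q [-0.067  0.182  1.641  0.     1.319 -1.346]
 turn total [ 0.0013  0.0001 -0.0007] rows 0.007108887267986741
 shift total AFTER turn (tool mm) [-0.87 -0.73 -0.36] n@45: 0.026532036237495088
```

View pics/a4.png

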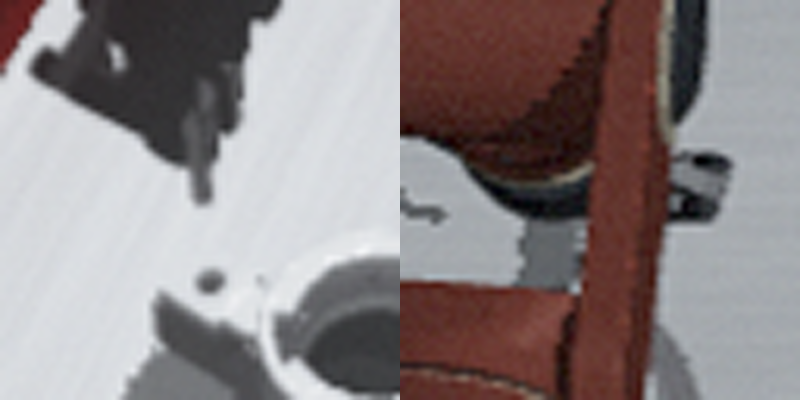

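Run:
```python
from fit import *
z=np.load("pics/side4.npz"); g=cv2.cvtColor(z['im'],cv2.COLOR_BGR2GRAY).astype(int); d=z['d']
print("cols 205..221"); 
for r in range(205,226): print(r,g[r,205:222])
for r in range(228,240): print(r,g[r,205:222])
for zz in (.0915,.1,.11,.12): print(zz,proj("side",[[.648,.0302,zz]])[0], proj("side",[[.648-.004*.948,.0302-.004*.318,zz]])[0])
```

```text
cols 205..221
205 [ 50  51  51  52  53  53  63  88  89  68  53  56  78 152 209 221 218]
206 [ 51  51  50  54  52  66  65  82  79  66  55  54  77 148 206 217 220]
207 [ 51  50  51  53  59  78  75  70  72  65  56  53  76 135 202 218 220]
208 [ 52  54  51  51  76  87  77  68  78  70  61  53  79 156 208 217 220]
209 [ 53  53  53  55  80  90  86  75  79  75  59  53 107 191 216 217 221]
210 [ 53  53  52  52  76  89  89  73  79  79 137 127 181 214 220 221 222]
211 [ 53  52  53  53  67  85  89  79  81  73 184 207 216 218 220 221 222]
212 [ 54  53  53  54  63  84  87  75  72  72 194 222 219 219 220 222 220]
213 [ 73  54  56  56  65  84  89  76  72  75 193 221 218 219 222 221 221]
214 [170 105  62  55  64  85  89  80  80 121 202 221 220 221 222 222 217]
215 [213 201 167 124 110 100  90  88 108 184 217 219 220 221 224 219 216]
216 [222 222 211 201 202 137  93  92 134 203 219 218 221 222 221 220 219]
217 [222 220 217 219 219 160 101  92 137 205 221 219 222 222 220 218 220]
218 [222 217 217 219 222 165 104  93 118 201 222 220 224 223 219 220 219]
219 [220 217 218 220 223 177 114  91 106 197 219 2
[... 900 characters left out ...]
27 222 187]
234 [222 222 223 221 222 220 161  99  89  91 132 203 223 226 226 224 197]
235 [188 196 216 222 221 221 190 127  99 125 190 220 228 231 234 229 222]
236 [152 136 174 212 220 223 216 203 200 203 218 226 237 234 230 227 226]
237 [131 104 118 156 194 217 220 220 222 222 224 231 237 231 226 226 224]
238 [100  87  90 107 134 171 212 222 221 224 225 233 231 226 227 228 216]
239 [ 95  77  79  83  93 117 146 191 220 225 222 226 226 225 226 226 203]
0.0915 [211.98008491 220.98619411] [213.63954667 220.99839167]
0.1 [211.74934877 218.85160843] [213.41993334 218.8639924 ]
0.11 [211.47385826 216.30348091] [213.157723   216.31608972]
0.12 [211.19390246 213.71459777] [212.89126253 213.72743757]
```

{"fn": "move_arm", "kwargs": {"series": [[[0,0,0],[20,0,0],1],[[0,0,0],[20,0,0],1],[[0,0,0],[10,0,0],1],[[0,0,0],[5,0,0],1],[[0,0,0],[5,0,0],1],[[0,0,0],[0,0,0],1]]}}

```text
t: 6.65
tcp_pos: [0.6482, 0.0296, 0.0733]
eef_rot: [-0.422, 0.568, 0.422, 0.568]
contact_force: [0.1, 0.9, -1.0]
finger_gap: 0.014
```

Run:
```python
from plan import *
for n in ("side",):
    im,d=bot.get_image(n); 
    crop(im,proj(n,[[.648,.0302,.05]])[0],32,10,f"pics/a5.png")
show()
```

```text
t 6.7 tcp [0.6484 0.0296 0.0737] F [-0.64 -0.16 -0.63] M [ 0.002 -0.015  0.028] gap 0.0141
 toolx [ 6.e-04 -0.e+00 -1.e+00] jaw yaw 73.2 tilt(deg) 0.04 q [-0.069  0.247  1.673  0.     1.221 -1.346]
```

View pics/a5.png

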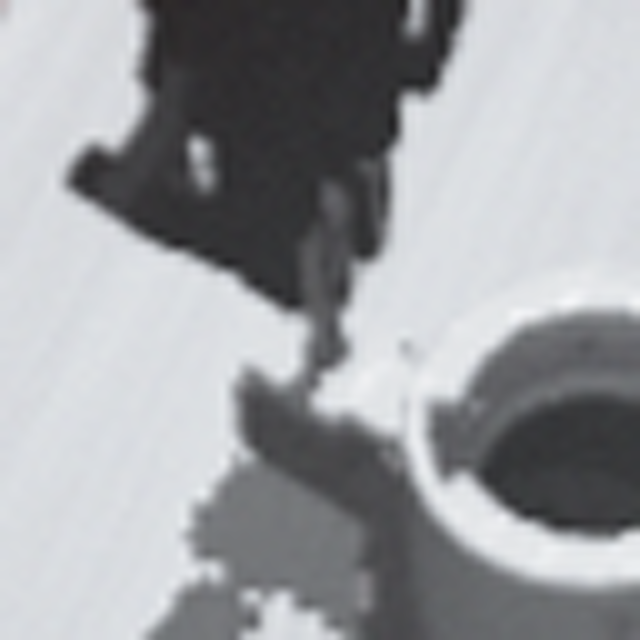

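{"fn": "move_arm", "kwargs": {"series": [[[0,0,0],[4,0,0],1],[[0,0,0],[4,0,0],1],[[0,0,0],[4,0,0],1],[[0,0,0],[0,0,0],1]]}}

```text
t: 7.2
tcp_pos: [0.6476, 0.0297, 0.0606]
eef_rot: [-0.421, 0.568, 0.422, 0.567]
contact_force: [0.6, 0.8, -1.2]
finger_gap: 0.0142
```

Free, into the foot's hole. Going on.

{"fn": "move_arm", "kwargs": {"series": [[[0,0,0],[4,0,0],1],[[0,0,0],[4,0,0],1],[[0,0,0],[2,0,0],1],[[0,0,0],[1,0,0],1],[[0,0,0],[0,0,0],1]]}}

```text
t: 7.82
tcp_pos: [0.6481, 0.0297, 0.0503]
eef_rot: [-0.422, 0.568, 0.422, 0.568]
contact_force: [-0.0, 0.1, -0.6]
finger_gap: 0.0141
```

{"fn": "move_arm", "kwargs": {"series": [[[0,0,0],[1,0,0],1],[[0,0,0],[1,0,0],1],[[0,0,0],[1,0,0],1],[[0,0,0],[0,0,0],1]]}}

```text
t: 8.32
tcp_pos: [0.648, 0.0297, 0.0472]
eef_rot: [-0.422, 0.568, 0.422, 0.568]
contact_force: [0.0, -0.5, -0.8]
finger_gap: 0.014
```

{"fn": "move_arm", "kwargs": {"series": [[[0,0,0],[1,0,0],1],[[0,0,0],[1,0,0],1],[[0,0,0],[0,0,0],1],[[0,0,0],[0,0,0],1]]}}

```text
t: 8.82
tcp_pos: [0.6484, 0.0298, 0.0467]
eef_rot: [-0.422, 0.568, 0.422, 0.568]
contact_force: [-2.9, 0.4, 5.8]
finger_gap: 0.0143
```

{"fn": "move_arm", "kwargs": {"series": [[[0,0,0],[0,0,0],-1],[[0,0,0],[0,0,0],-1],[[0,0,0],[0,0,0],-1],[[0,0,0],[0,0,0],-1],[[0,0,0],[0,0,0],-1],[[0,0,0],[-20,0,0],-1],[[0,0,0],[-30,0,0],-1],[[0,0,0],[-30,0,0],-1],[[0,0,0],[-30,0,0],-1],[[0,0,0],[0,0,0],-1]]}}

```text
t: 10.07
tcp_pos: [0.6507, 0.0295, 0.1608]
eef_rot: [-0.424, 0.565, 0.42, 0.57]
contact_force: [0.3, 0.0, 0.8]
finger_gap: 0.0853
```

Run:
```python
from plan import *
for n in ("side","top"):
    im,d=bot.get_image(n); np.savez(f"pics/{n}6.npz",im=im,d=d)
    crop(im,proj(n,[[.62,.04,.05]])[0],40,10,f"pics/{n}6c.png")
go((.4855,-.2877,.12),105.8)
go((.4855,-.2877,.12),-74.2)
cv2.imwrite("pics/a6.png",np.hstack([cv2.resize(cv2.imread(f"pics/{n}6c.png"),(400,400)) for n in ("side","top")]))
```

```text
t 10.175 tcp [0.6482 0.0297 0.156 ] F [ 1.03 -0.17 -0.39] M [-0.012  0.003 -0.05 ] gap 0.0853
 toolx [ 1.1e-03 -1.0e-04 -1.0e+00] jaw yaw 73.2 tilt(deg) 0.06 q [-0.069  0.162  1.623  0.     1.355 -1.346]
 turn total [-5.689e-01 -1.000e-04  1.100e-03] rows 3.160646392247783
 shift total AFTER turn (tool mm) [  35.98  243.01 -261.08] n@45: 7.966336442858662
 t 10.175 tcp [0.6482 0.0297 0.156 ] F [ 1.03 -0.17 -0.39] M [-0.012  0.003 -0.05 ] gap 0.0853
 toolx [ 1.1e-03 -1.0e-04 -1.0e+00] jaw yaw 73.2 tilt(deg) 0.06 q [-0.069  0.162  1.623  0.     1.355 -1.346]
 turn total [2.5727e+00 1.4000e-03 1.0000e-04] rows 14.292644100614016
 shift total AFTER turn (tool mm) [  35.98 -243.01  261.08] n@45: 7.966336442858662
```

View pics/a6.png

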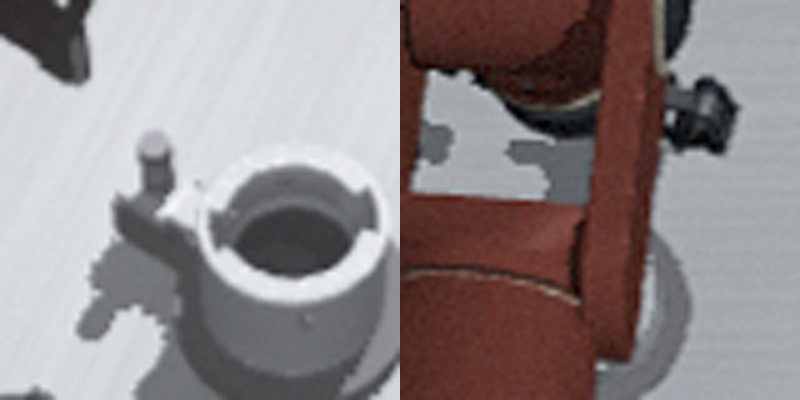

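{"fn": "move_arm", "kwargs": {"series": [[[-0.1422,0,0],[0,0,0],-1],[[-0.1422,0,0],[0,0,0],-1],[[-0.1422,0,0],[0,0,0],-1],[[-0.1422,0,0],[0,0,0],-1],[[0,0,0],[5,40.5,-43.5],-1],[[0,0,0],[5,40.5,-43.5],-1],[[0,0,0],[5,40.5,-43.5],-1],[[0,0,0],[5,40.5,-43.5],-1],[[0,0,0],[5,40.5,-43.5],-1],[[0,0,0],[5,40.5,-43.5],-1],[[0,0,0],[5,0,0],-1],[[0,0,0],[0,0,0],-1]]}}

```text
t: 11.68
tcp_pos: [0.4844, -0.2867, 0.1184]
eef_rot: [-0.563, 0.427, 0.565, 0.427]
contact_force: [0.4, 1.1, -0.4]
finger_gap: 0.0853
```

Run:
```python
from plan import *
for n in ("side","top"):
    im,d=bot.get_image(n); np.savez(f"pics/{n}7.npz",im=im,d=d)
    crop(im,proj(n,[[.485,-.288,.05]])[0],40,10,f"pics/{n}7c.png")
go((.4855,-.288,.030),105.8)
cv2.imwrite("pics/a7.png",np.hstack([cv2.resize(cv2.imread(f"pics/{n}7c.png"),(400,400)) for n in ("side","top")]))
```

```text
t 11.775 tcp [ 0.4855 -0.2863  0.1195] F [-0.71  1.34  0.51] M [ 0.002 -0.     0.031] gap 0.0855
 toolx [-0.001   0.0011 -1.    ] jaw yaw 105.88 tilt(deg) 0.09 q [-0.665  0.004  1.856  0.     1.284 -2.513]
 turn total [ 0.0013  0.0013 -0.0006] rows 0.007469455488031901
 shift total AFTER turn (tool mm) [89.54  0.45 -1.67] n@45: 1.9901543718631012
```

View pics/a7.png

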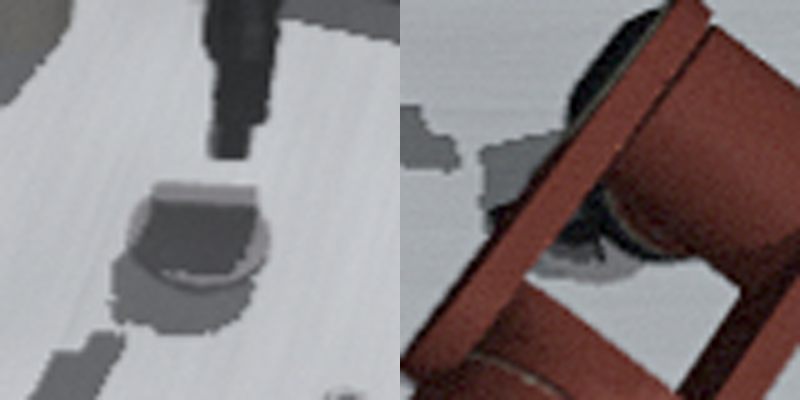

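Run:
```python
from fit import *
c=proj("side",[[.485,-.288,.05]])[0]; print(c)
j=np.array([np.cos(np.radians(105.8)),np.sin(np.radians(105.8))]); b=np.array([j[1],-j[0]])
f=lambda p:((proj("side",p)-c.astype(int)+40)*5).round(0).tolist()
print("bar top ends", f([[.4855+s*.03*b[0],-.288+s*.03*b[1],.056] for s in(-1,1)]), "tcp",f([[.4855,-.2868,.12]]),
 "near finger tip corners",f([[.4855+.05*s*j[0]+t*.011*b[0],-.2868+.05*s*j[1]+t*.011*b[1],.132] for s in(-1,1) for t in(-1,1)]))
```

```text
[306.76734474 161.33074583]
bar top ends [[256.0, 196.0], [152.0, 192.0]] tcp [[217.0, 113.0]] near finger tip corners [[235.0, 38.0], [196.0, 36.0], [244.0, 160.0], [203.0, 158.0]]
```

{"fn": "move_arm", "kwargs": {"series": [[[0,0,0],[30,0,-0.5],-1],[[0,0,0],[30,0,-0.5],-1],[[0,0,0],[30,0,0],-1],[[0,0,0],[0,0,0],-1],[[0,0,0],[0,0,0],-1]]}}

```text
t: 12.4
tcp_pos: [0.4867, -0.2883, 0.0315]
eef_rot: [0.565, -0.426, -0.564, -0.426]
contact_force: [-0.1, -0.7, 1.0]
finger_gap: 0.0854
```

Run:
```python
from plan import *
for n in ("side",):
    im,d=bot.get_image(n); 
    crop(im,proj(n,[[.485,-.288,.05]])[0],40,8,f"pics/a8.png")
show()
```

```text
t 12.45 tcp [ 0.4869 -0.2888  0.0321] F [-0.22 -1.19  0.96] M [-0.003 -0.024 -0.038] gap 0.0854
 toolx [ 0.0022 -0.0017 -1.    ] jaw yaw 105.85 tilt(deg) 0.16 q [-0.667  0.122  1.896  0.     1.121 -2.514]
```

View pics/a8.png

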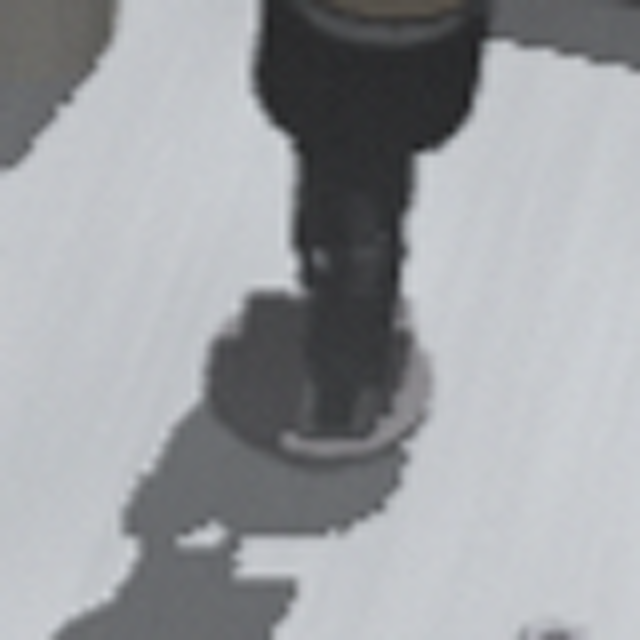

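Run:
```python
from fit import *
c=proj("side",[[.485,-.288,.05]])[0]
j=np.array([np.cos(np.radians(105.8)),np.sin(np.radians(105.8))]); b=np.array([j[1],-j[0]])
f=lambda p:((proj("side",p)-c.astype(int)+40)*8).round(0).tolist()
k=circ(.4855,-.288,.042,.024); q=np.array(f(k)); print("disc cols",q[:,0].min(),q[:,0].max())
for h in (.04,.05): print("finger",f([[.4855+.05*j[0]+t*.011*b[0],-.288+.05*j[1]+t*.011*b[1],h] for t in(-1,0,1)]))
```

```text
disc cols 203.0 431.0
finger [[358.0, 443.0], [327.0, 441.0], [296.0, 440.0]]
finger [[362.0, 423.0], [330.0, 422.0], [299.0, 420.0]]
```

Run:
```python
from plan import *
from fit import *
im,d=bot.get_image("side")
W,uv=cloud("side",d)
j=np.array([np.cos(np.radians(105.8)),np.sin(np.radians(105.8))]); b=np.array([j[1],-j[0]])
r=W[:,:2]-np.array([.4855,-.288])
J=r@j;B=r@b
for lo,hi in ((.035,.045),(.045,.055),(.055,.065),(.065,.075),(.075,.085),(.085,.1)):
    k=(abs(J)<.075)&(abs(B)<.08)&(W[:,2]>lo)&(W[:,2]<hi)
    kk=k&(J>.03); print(lo,k.sum(),"J",J[k].min().round(4),J[k].max().round(4),"near: n",kk.sum(),"B pct",np.percentile(B[kk],[0,5,50,95,100]).round(4) if kk.any() else "")
c=proj("side",[[.485,-.288,.05]])[0]; crop(im,c+[2,2],22,14,"pics/a9.png")
```

```text
0.035 27 J 0.003 0.0463 near: n 2 B pct [0.0029 0.0031 0.0043 0.0054 0.0056]
0.045 42 J -0.0498 0.0501 near: n 8 B pct [-0.0076 -0.0075 -0.0008  0.0122  0.0124]
0.055 62 J -0.0496 0.0557 near: n 18 B pct [-0.0064 -0.0064  0.0047  0.013   0.013 ]
0.065 19 J 0.0446 0.0555 near: n 19 B pct [-0.0087 -0.0033  0.0037  0.0113  0.0114]
0.075 1 J 0.0562 0.0562 near: n 1 B pct [-0.0042 -0.0042 -0.0042 -0.0042 -0.0042]
0.085 28 J 0.0374 0.0739 near: n 28 B pct [-0.009  -0.0065  0.0044  0.0148  0.0151]
```

View pics/a9.png

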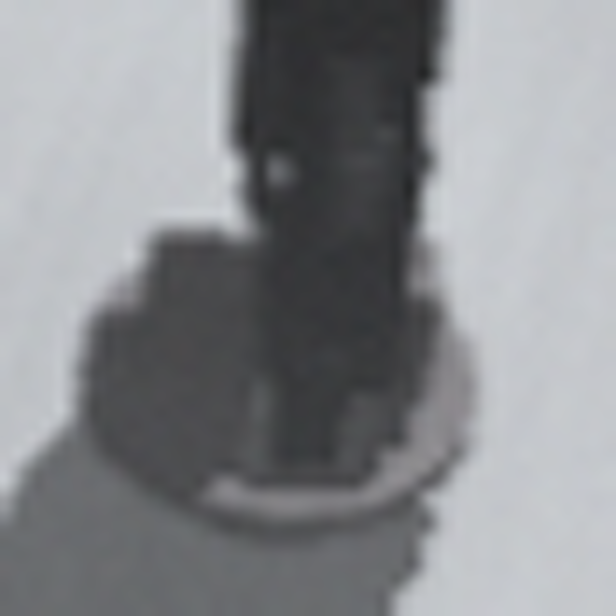

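{"fn": "move_arm", "kwargs": {"series": [[[0,0,0],[0,0,0],1],[[0,0,0],[0,0,0],1],[[0,0,0],[0,0,0],1],[[0,0,0],[0,0,0],1],[[0,0,0],[0,0,0],1],[[0,0,0],[0,0,0],1]]}}

```text
t: 13.25
tcp_pos: [0.4857, -0.2887, 0.0305]
eef_rot: [0.564, -0.427, -0.564, -0.427]
contact_force: [0.9, -0.2, 1.0]
finger_gap: 0.015
```

{"fn": "move_arm", "kwargs": {"series": [[[0,0,0],[-15,0,0],1],[[0,0,0],[-25,0,0],1],[[0,0,0],[-30,0,0],1],[[0,0,0],[-30,0,0],1],[[0,0,0],[-10,0,0],1],[[0,0,0],[0,0,0],1]]}}

```text
t: 14.0
tcp_pos: [0.4858, -0.2887, 0.1409]
eef_rot: [0.564, -0.427, -0.564, -0.427]
contact_force: [-0.0, -0.2, -1.6]
finger_gap: 0.015
```

Run:
```python
from plan import *
for n in ("side","top"):
    im,d=bot.get_image(n); np.savez(f"pics/{n}10.npz",im=im,d=d)
    crop(im,proj(n,[[.485,-.288,.13]])[0],40,10,f"pics/{n}10c.png")
go((.5663,.0550,.140),118.2,)
go((.5663,.0550,.140),118.2,(.4855,-.288,.140))
cv2.imwrite("pics/a10.png",np.hstack([cv2.resize(cv2.imread(f"pics/{n}10c.png"),(400,400)) for n in ("side","top")]))
```

```text
t 14.1 tcp [ 0.4848 -0.288   0.1388] F [-0.87 -0.11 -2.17] M [0.073 0.013 0.04 ] gap 0.0151
 toolx [-0.002   0.0015 -1.    ] jaw yaw 105.79 tilt(deg) 0.14 q [-0.668 -0.015  1.84   0.     1.319 -2.514]
 turn total [-0.2166  0.0022 -0.0012] rows 1.2033172150445581
 shift total AFTER turn (tool mm) [  -1.19 -233.89  263.73] n@45: 7.833454364893735
 t 14.1 tcp [ 0.4848 -0.288   0.1388] F [-0.87 -0.11 -2.17] M [0.073 0.013 0.04 ] gap 0.0151
 toolx [-0.002   0.0015 -1.    ] jaw yaw 105.79 tilt(deg) 0.14 q [-0.668 -0.015  1.84   0.     1.319 -2.514]
 turn total [-0.2166  0.0022 -0.0012] rows 1.2033172150445581
 shift total AFTER turn (tool mm) [   0.   -233.29  264.1 ] n@45: 7.830855084728913
```

View pics/a10.png

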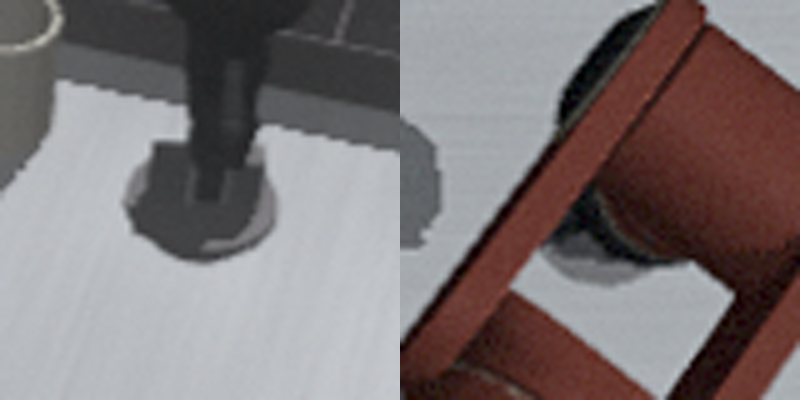

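{"fn": "move_arm", "kwargs": {"series": [[[-0.1083,0,0],[0,0,0],1],[[-0.1083,0,0],[0,0,0],1],[[0,0,0],[0,-17.3,19.6],1],[[0,0,0],[0,-32,36.2],1],[[0,0,0],[0,-32,36.2],1],[[0,0,0],[0,-34,38.5],1],[[0,0,0],[0,-34,38.5],1],[[0,0,0],[0,-34,38.5],1],[[0,0,0],[0,-32,36.2],1],[[0,0,0],[0,-18,20.4],1],[[0,0,0],[0,0,0],1],[[0,0,0],[0,0,0],1]]}}

```text
t: 15.6
tcp_pos: [0.5656, 0.0539, 0.139]
eef_rot: [-0.606, 0.364, 0.607, 0.363]
contact_force: [-0.6, 0.1, -1.2]
finger_gap: 0.0152
```

Run:
```python
from plan import *
for n in ("side","top"):
    im,d=bot.get_image(n); np.savez(f"pics/{n}11.npz",im=im,d=d)
    crop(im,proj(n,[[.5663,.055,.10]])[0],45,10,f"pics/{n}11c.png")
go((.5663,.0550,.140),118.2,)
cv2.imwrite("pics/a11.png",np.hstack([cv2.resize(cv2.imread(f"pics/{n}11c.png"),(400,400)) for n in ("side","top")]))
```

```text
t 15.7 tcp [0.5659 0.0534 0.1396] F [-0.54  0.28 -1.14] M [-0.033 -0.001  0.025] gap 0.0147
 toolx [-1.3e-03 -3.0e-04 -1.0e+00] jaw yaw 118.13 tilt(deg) 0.08 q [-0.037 -0.006  1.83  -0.     1.319 -2.098]
 turn total [-0.0012  0.0004 -0.0013] rows 0.007078537468358486
 shift total AFTER turn (tool mm) [-0.43 -1.12  1.19] n@45: 0.03750317300043663
```

View pics/a11.png

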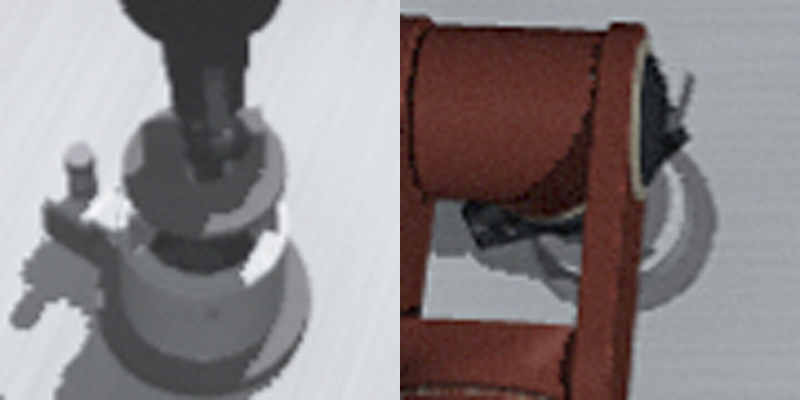

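Run:
```python
from fit import *
z=np.load("pics/side11.npz"); im,d=z['im'],z['d']; g=cv2.cvtColor(im,cv2.COLOR_BGR2GRAY).astype(float)
for zz in (.131,.134): print(zz,circfit("side",g,.566,.055,[(.042,-1)],zz),circfit("side",g,.566,.055,[(.042,0)],zz))
print("pot",circfit("side",g,.566,.055,[(.046,0)],.08,rng=.006))
o=im.copy()
o=cv2.resize(o,None,fx=6,fy=6,interpolation=cv2.INTER_CUBIC)
for c,r,zz,col in (((.566,.055),.042,.134,(0,0,255)),((.566,.055),.042,.128,(0,160,255)),((.5663,.055),.046,.08,(0,255,0)),((.5663,.055),.032,.08,(0,255,0)),((.5663,.055),.060,.012,(255,0,0))):
    p=(proj("side",circ(*c,r,zz))+.5)*6
    cv2.polylines(o,[p.astype(int)],True,col,1)
c=(proj("side",[[.566,.055,.09]])[0]*6).astype(int); cv2.imwrite("pics/a12.png",o[c[1]-280:c[1]+280,c[0]-300:c[0]+300])
```

```text
0.131 (array([0.56329432, 0.06022439]), np.float64(22.969096168766427)) (array([0.56656456, 0.0550323 ]), np.float64(31.047177339426895))
0.134 (array([0.56334915, 0.06286605]), np.float64(23.226362960269853)) (array([0.56558984, 0.05654102]), np.float64(31.14822538599934))
pot (array([0.57058706, 0.05449454]), np.float64(18.788368541605244))
```

View pics/a12.png

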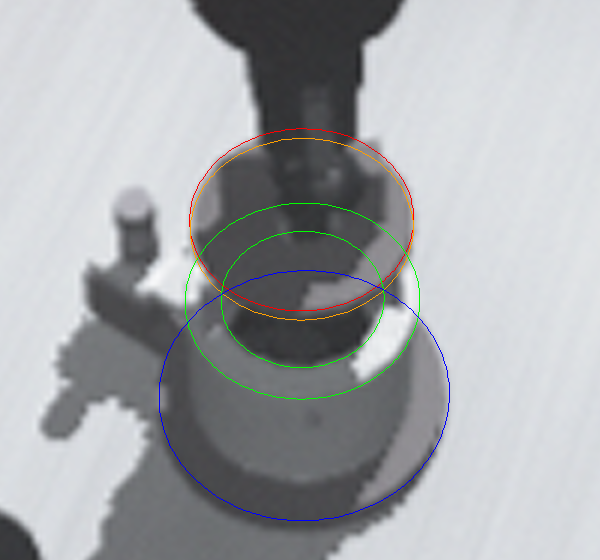

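{"fn": "move_arm", "kwargs": {"series": [[[0,0,0],[15,-0.3,0.6],1],[[0,0,0],[10,0,0],1],[[0,0,0],[4,0,0],1],[[0,0,0],[3,0,0],1],[[0,0,0],[2,0,0],1],[[0,0,0],[0,0,0],1]]}}

```text
t: 16.45
tcp_pos: [0.5665, 0.0551, 0.1064]
eef_rot: [0.607, -0.363, -0.607, -0.363]
contact_force: [0.1, 0.6, -2.1]
finger_gap: 0.0151
```

{"fn": "move_arm", "kwargs": {"series": [[[0,0,0],[2,0,0],1],[[0,0,0],[2,0,0],1],[[0,0,0],[2,0,0],1],[[0,0,0],[2,0,0],1],[[0,0,0],[0,0,0],1]]}}

```text
t: 17.08
tcp_pos: [0.5662, 0.0551, 0.098]
eef_rot: [-0.607, 0.363, 0.607, 0.363]
contact_force: [-0.3, 0.1, -2.3]
finger_gap: 0.0146
```

{"fn": "move_arm", "kwargs": {"series": [[[0,0,0],[2,0,0],1],[[0,0,0],[2,0,0],1],[[0,0,0],[1,0,0],1],[[0,0,0],[0,0,0],1],[[0,0,0],[0,0,0],1]]}}

```text
t: 17.7
tcp_pos: [0.5664, 0.0551, 0.0934]
eef_rot: [0.607, -0.363, -0.607, -0.363]
contact_force: [0.1, 0.6, -1.1]
finger_gap: 0.0154
```

{"fn": "move_arm", "kwargs": {"series": [[[0,0,0],[1,0,0],1],[[0,0,0],[0.5,0,0],1],[[0,0,0],[0,0,0],1]]}}

```text
t: 18.08
tcp_pos: [0.5666, 0.0551, 0.0925]
eef_rot: [0.607, -0.363, -0.607, -0.363]
contact_force: [-1.4, -0.4, 3.3]
finger_gap: 0.0148
```

Run:
```python
from plan import *
n="side"
im,d=bot.get_image(n); np.savez(f"pics/{n}13.npz",im=im,d=d)
crop(im,proj(n,[[.5663,.055,.08]])[0],45,7,f"pics/a13.png")
show()
```

```text
t 18.125 tcp [0.5666 0.0551 0.0924] F [-1.86 -0.44  3.04] M [ 0.01   0.425 -0.015] gap 0.0153
 toolx [ 4.e-04 -0.e+00 -1.e+00] jaw yaw 118.2 tilt(deg) 0.02 q [-0.034  0.048  1.86  -0.     1.233 -2.097]
```

View pics/a13.png

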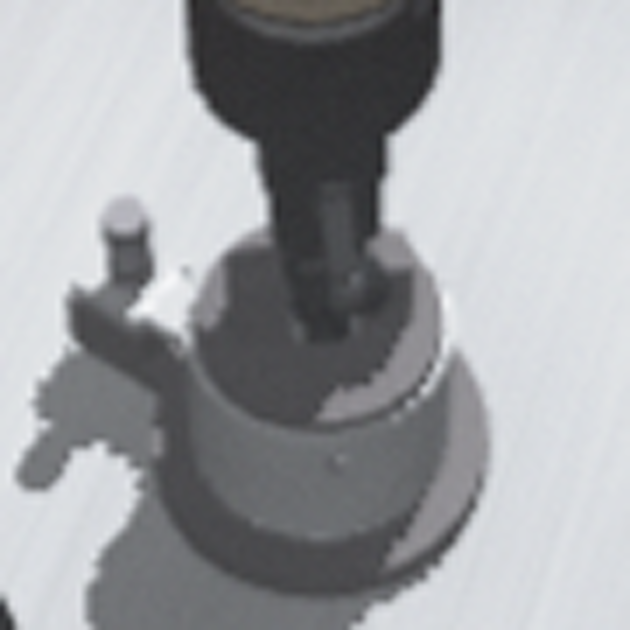

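{"fn": "move_arm", "kwargs": {"series": [[[0.08,0,0],[0,0,0],1],[[0.1,0,0],[0,0,0],1],[[0.1,0,0],[0,0,0],1],[[0.1,0,0],[0,0,0],1],[[0,0,0],[0,0,0],1]]}}

```text
t: 18.75
tcp_pos: [0.5669, 0.0547, 0.0925]
eef_rot: [0.528, -0.471, -0.527, -0.471]
contact_force: [-1.0, -2.7, 4.0]
finger_gap: 0.0147
```

Run:
```python
from plan import *
show()
```

```text
t 18.75 tcp [0.5669 0.0547 0.0925] F [-1.02 -2.71  3.99] M [-0.235  0.215  0.046] gap 0.0147
 toolx [ 1.4e-03 -7.0e-04 -1.0e+00] jaw yaw 96.49 tilt(deg) 0.09 q [-3.400e-02  4.800e-02  1.860e+00 -1.000e-03  1.232e+00 -1.718e+00]
```

{"fn": "move_arm", "kwargs": {"series": [[[0.1,0,0],[0,0,0],1],[[0.1,0,0],[0,0,0],1],[[0.1,0,0],[0,0,0],1],[[0.07,0,0],[0,0,0],1],[[0.035,0,0],[0,0,0],1],[[0,0,0],[0,0,0],1],[[0,0,0],[0,0,0],1],[[0,0,0],[0,0,0],1]]}}

```text
t: 19.75
tcp_pos: [0.5668, 0.0548, 0.0925]
eef_rot: [-0.422, 0.567, 0.422, 0.568]
contact_force: [-1.4, -2.8, 4.7]
finger_gap: 0.0147
```

Run:
```python
from plan import *
for n in ("side","top"):
    im,d=bot.get_image(n); np.savez(f"pics/{n}14.npz",im=im,d=d)
    crop(im,proj(n,[[.58,.05,.08]])[0],45,10,f"pics/{n}14c.png")
show()
cv2.imwrite("pics/a14.png",np.hstack([cv2.resize(cv2.imread(f"pics/{n}14c.png"),(400,400)) for n in ("side","top")]))
```

```text
t 19.85 tcp [0.5668 0.0548 0.0925] F [-2.02 -3.2   5.36] M [-0.332  0.336  0.109] gap 0.0152
 toolx [ 1.e-03 -7.e-04 -1.e+00] jaw yaw 73.29 tilt(deg) 0.07 q [-3.400e-02  4.800e-02  1.860e+00 -1.000e-03  1.233e+00 -1.313e+00]
```

View pics/a14.png

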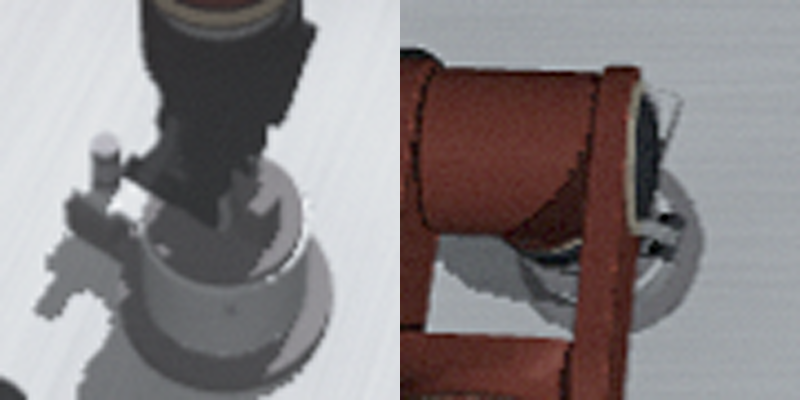

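Run:
```python
from plan import *
show()
print(bot.sign_off())
```

```text
t 19.85 tcp [0.5668 0.0548 0.0925] F [-2.02 -3.2   5.36] M [-0.332  0.336  0.109] gap 0.0152
 toolx [ 1.e-03 -7.e-04 -1.e+00] jaw yaw 73.29 tilt(deg) 0.07 q [-3.400e-02  4.800e-02  1.860e+00 -1.000e-03  1.233e+00 -1.313e+00]
the job is handed in; nothing more can be done
None
```

I moved the pin from the cork into the ear and foot until it met about 6 N of resistance, then let it go. I set the cover through the notches until it met the rim, and turned it 45° clockwise. I handed the job in at 19.9 s, still gripping the cover; no verdict was reported.

**Last checks:**
- **Bar direction:** the jaws were at 73.3°, so the bar is about 0.1° off the measured pin direction (-16.8°).
- **Cover:** the tool sat within 1 mm of the measured pot axis at 92.5 mm. That puts the cover's underside about 18 mm below the rim, pressed down at about 5 N.
- **Spring:** the moment about vertical had risen from 0.046 to 0.109 N m during the turn, in keeping with the ring being pushed. I did not read the ring angle itself.
- **Grip:** the fingers stopped at 15 mm on the 16 mm bar. I did not measure the grip force on the cover.
- **Pin and bystanders:** in the last side picture the pin stands upright in the ear. The gripper did not go near the bystanders, but I did not measure their positions again.

**Disagreements:**
- Before the cover was gripped, the side camera's picture and depth differed by a few millimetres on where the finger stood along the bar. The picture after lifting showed the pads centred.
- The finger gaps read 1–2 mm below the true pin and bar widths.

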